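# Wipe the chips off a bench gauge and close its jaw on a bush

### The arm

A 6-joint arm with a two-finger parallel gripper is mounted at the origin on the work surface. World frame = base frame: x ahead of the robot, y to its left, z up, the work surface at z = 0. Lengths are in m, angles in rad, forces in N, time in s.
With the tool pointing down it reaches from about 0.375 to 0.9 m from the base axis. Payload 3.1 kg.
Tool frame: the origin (TCP) lies midway between the tips of the shut fingers; the grasp point (between the pads) lies 19 mm behind it; z points along the fingers, y is the line along which they close (so a half turn about z gives the same grasp; the last joint's range is limited). The gripper opens to 87 mm and grips with 3 to 60 N. Pads are 19 mm wide; open, the fingers measure 117 mm over their backs; the gripper's body (75 mm by 190 mm) begins 51 mm behind the grasp point.
Start: joints at [1.048, 0.527, 1.433, -0, 1.181, -0.178], TCP at [0.211, 0.588, 0.223] pointing down, gripper open.
Joint ranges: [-3.08, 3.08], [-0.75, 2.2], [0.22, 2.44], [-1.43, 4.57], [0, 2.65], [-2.85, 2.85]. Speed limits (rad/s): [2.79, 2.79, 3.14, 3.14, 3.14, 3.14].

### API

Orientations are given as a unit quaternion [x, y, z, w].
In Python, from rig import robot gives the robot as it stands. The module is installed in compiled form; this text tells all that it offers.
- The arm moves only by the tool play_rows, never from a script. Its arguments are lists of equal length, an entry for each row: "gripper": the closure, from -1 (fully open) to 1 (shut); "delta_pos": the shift along the tool's x, y, z in cm, a list of three; "turn": the turn, a rotation vector about the tool's x, y, z in rad, a list of three. A call has 1 to 12 rows; each row is the pose to reach, as a shift and turn from the pose commanded when the call began, along the tool's axes at that moment; what a row does not reach only later rows make up. A row lasts 1/8 s, in which the tool goes at most 62.5 mm and 10.7 degrees, less where a joint would pass 70% of its speed; a pose out of reach is approached as far as the arm can. A call with a gripper value outside its range is refused whole. The fingers move at their own pace and stop on an object; "squeeze" is the grip in N (left out, the last holds). Time passes only in rows, so rows that repeat a pose let the fingers close. It gives the time, the measured TCP pose, the force, the opening and the grip force at its end, in the units of the state.
- robot.get_obs(): the state, without advancing time (a new reading comes with each control period).
- robot.camera(name): name is "side" or "top"; returns a dict with "color" (384x512x3 uint8, red, green, blue), "vfov" (degrees; the focal length in pixels is half the picture's height over the tangent of half this angle, whatever the lens; pixels are square), "cx", "cy" (the principal point, pixels), "k1" (the pictures are not rectified: a ray, as slopes to the right and down, at radius r is drawn at 1 + k1 r^2 times it, then the intrinsics apply), "R" (3x3) and "t" (3): a world point X has camera coordinates R X + t. Camera axes: x right, y down, z forward; pixel columns grow to the right and rows downward; lengths in m; the calibration is good to about 2 mm. A picture is of the moment at which its call begins. There is no depth.
- robot.hand_in(): hands the job in; it is judged then, once.
The state is a dict: "time": time; "q": joint angles; "joint_velocities": joint speeds; "joint_torque": joint torques, N m; "position": TCP position; "tool_rot": TCP orientation; "ft_force": force on the tool from outside, world axes, zero at the start; "moment": the same for the moment, N m; "grip_width": finger opening in m; "grip_force": force on a finger pad.
Only numpy, scipy, OpenCV 4.12 (cv2) and the standard library are available. Lean on these libraries where they do the work, as an engineer would, in place of code of your own. Each camera call takes 0.05 s, during which the arm holds its last target. There are 200 camera calls.

### The job

Take the white scraper block and wipe the five loose metal chips off the bench gauge's plate, over its front edge into the trough, keeping the block pressed flat on the plate (firmly, not hard) and keeping your fingers off the chips; then stand the block back upright on the bench. After that, gently slide the gauge's jaw up to the steel bush until it pushes the bush against the sprung anvil and the bush stays pinched, upright, between the two. Leave everything else where it is.

Things in the scene. Friction and masses are not known exactly. Their poses are not given: they have to be found in the camera images.
- gauge: Bench gauge, fixed: a grey base 185 mm (x) by 400 mm (y). Origin on the bench, under the middle of the working plate; x points away from the trough, y from the sliding jaw towards the anvil. A steel rail (top 18 mm above the plate top) runs along y at x = +85 to +110 mm; the anvil's housing (38 mm above the plate) stands at y = +170 to +192 mm.
- plate: The gauge's dark steel plate, fixed to the gauge: 160 mm (x: -75 to +85 mm) by 400 mm (y: -190 to +210 mm), 6 mm thick. Origin in the middle of the gauge, at the plate's underside, 34 mm above the bench; axes as the gauge's. Its front edge, at x = -75 mm, drops straight into the trough.
- plate_mid (a point): Point on the plate's top face, 40 mm above the bench, straight above the gauge's origin; axes as the gauge's.
- trough_in (a point): Centre of the floor of the trough in front of the plate, 125 mm before (-x) the gauge's origin and 10 mm to its -y. Open-topped aluminium trough, outside 100 mm (x) by 300 mm (y), floor 5 mm and rim 28 mm above the bench, 12 mm below the plate top. Axes as the gauge's.
- jaw: Sliding jaw: a steel bar across the plate, 25 mm thick in y, x = -35 to +80 mm, reaching 49 mm above the plate, on a carriage on the rail (x = +80 to +122 mm, reaching 60 mm back from the face, 56 mm high). Origin at plate-top height in its face to +y, its back 25 mm to -y. Slides along the gauge's y by up to 240 mm, dragging with about 4 N. Axes as the gauge's.
- jaw_face (a point): Point on the jaw's measuring face, 25 mm above the plate; axes as the gauge's.
- anvil: Anvil: a steel block 80 mm (x: -35 to +45 mm) by 20 mm thick, 1 to 45 mm above the plate, facing the jaw. Origin at plate-top height in its measuring face (which looks to -y). It gives way to +y by at most 8 mm against a spring of 1.2 N per mm.
- anvil_face (a point): Point on the anvil's measuring face, 25 mm above the plate; axes as the gauge's.
- bush: Steel bush (thick ring) standing on the plate a little way before the anvil: outside diameter 50 mm, bore 30 mm, 34 mm high, loose, 0.3 kg. Origin at the centre of its underside.
- block: White plastic scraper block: a foot 30 mm (x) by 90 mm (y) by 30 mm high with a narrower upright grip on it, 20 mm (x) by 60 mm (y), from 30 to 78 mm high. Origin at the centre of its flat underside, z up. 0.16 kg, stands on the bench beside the gauge.
- chip0: One of five alike curled metal chips lying flat on the plate: a crescent about 26 mm long, 12 mm wide, 4 mm thick, 10 g. Origin at the middle of its underside.
- chip1: One of five alike curled metal chips lying flat on the plate: a crescent about 26 mm long, 12 mm wide, 4 mm thick, 10 g. Origin at the middle of its underside.
- chip2: One of five alike curled metal chips lying flat on the plate: a crescent about 26 mm long, 12 mm wide, 4 mm thick, 10 g. Origin at the middle of its underside.
- chip3: One of five alike curled metal chips lying flat on the plate: a crescent about 26 mm long, 12 mm wide, 4 mm thick, 10 g. Origin at the middle of its underside.
- chip4: One of five alike curled metal chips lying flat on the plate: a crescent about 26 mm long, 12 mm wide, 4 mm thick, 10 g. Origin at the middle of its underside.
- spool: Stepped white plastic spool, 72 mm across the foot, 55 mm high, beside the gauge; a bystander to be left alone. Origin at the centre of its underside.
- collar: Small steel collar, 32 mm across, 14 mm high, on the plate near the anvil housing; a bystander to be left alone. Origin at the centre of its underside.
- ring_a: Steel ring, 90 mm across, 20 mm high; a bystander to be left alone. Origin at the centre of its underside.
- ring_b: Steel ring, 76 mm across, 24 mm high; a bystander to be left alone. Origin at the centre of its underside.
- jar: White plastic jar, 60 mm across, 85 mm high; a bystander to be left alone. Origin at the centre of its underside.
- wrench: Steel wrench lying flat; a bystander to be left alone. Origin at the centre of its underside.
- tube: Steel tube standing on end, 48 mm across, 120 mm high; a bystander to be left alone. Origin at the centre of its underside.

How it is judged:
By the outcome, as a careful person would: the job done as asked, in the order asked, and still so for the second after the job is handed in, with the robot touching nothing.
It also fails if it takes over 72 s, if anything falls off the work surface, if the arm or the gripper's body presses on something with over 40 N, if the wrist force passes 120 N, or if a joint passes its speed limit or range.

## Working session

There is one attempt and no reset: what is moved stays moved. The work goes in short steps, Python scripts to look and compute and a tool call to move; the robot and the scene stay as the last step left them, time stands still between calls to the robot, and variables do not carry over. Pictures are saved under pics/ and viewed, at most 10 in all, crops included, and the job is handed in when it is done.

Besides the shell and the picture viewer there is one more tool, called after "Call:" as name(argument=value, ...) on one line, values as JSON. play_rows: Moves the arm, as the interface text tells. Its arguments: {"type":"object","properties":{"gripper":{"type":"array","items":{"type":"number"}},"delta_pos":{"type":"array","items":{"type":"array","items":{"type":"number"}}},"turn":{"type":"array","items":{"type":"array","items":{"type":"number"}}},"squeeze":{"type":"number"}},"required":["gripper","delta_pos","turn"]}

```bash
mkdir -p pics; cat > h.py <<'E'
import numpy as np, cv2
from rig import robot
def shot(n,f):
    c=robot.camera(n); cv2.imwrite('pics/'+f,c['color'][:,:,::-1].copy()); return c
def K(c):
    f=192/np.tan(np.radians(c['vfov'])/2); return f
def ray(c,u,v):
    f=K(c); d=np.array([(u-c['cx'])/f,(v-c['cy'])/f]); s=d.copy()
    for _ in range(30): s=d/(1+c['k1']*(s@s))
    R=np.array(c['R']);return -R.T@np.array(c['t']),R.T@np.array([s[0],s[1],1])
def hit(c,u,v,z):
    o,d=ray(c,u,v); return o+d*(z-o[2])/d[2]
def proj(c,X):
    p=np.array(c['R'])@np.array(X)+np.array(c['t']); s=p[:2]/p[2]; s=s*(1+c['k1']*(s@s)); return s*K(c)+[c['cx'],c['cy']]
E
python3 - <<'E'
from h import *
import pickle
for n in('side','top'):
    c=shot(n,n+'0.png'); pickle.dump(c,open(n+'.pkl','wb')); print(n,c['vfov'],c['cx'],c['cy'],c['k1'],-np.array(c['R']).T@np.array(c['t']));print(np.round(c['R'],3))
    im=cv2.imread('pics/'+n+'0.png'); cv2.imwrite('pics/'+n+'0b.png',cv2.resize(im,(800,600),interpolation=cv2.INTER_CUBIC))
print(robot.get_obs())
E
```

```text
side 45.148291948643944 248.35672691468028 186.75031938873116 0.017474476407988344 [0.34115599 0.91778644 1.19945413]
[[-0.977 -0.211 -0.011]
 [-0.157  0.762 -0.628]
 [ 0.141 -0.612 -0.778]]
top 50.78915387731859 256.2499772809639 191.72992239186746 0.016390048286131536 [0.41462755 0.02642012 1.15681002]
[[ 0.009 -1.     0.001]
 [-0.995 -0.009 -0.104]
 [ 0.104  0.    -0.995]]
{'time': 0.1, 'q': array([ 1.04847442e+00,  5.28347033e-01,  1.43376077e+00, -3.70738486e-05,
        1.18139518e+00, -1.78467836e-01]), 'joint_velocities': array([ 0.00070217, -0.00242307, -0.0030368 ,  0.00096998, -0.00014632,
        0.0020683 ]), 'joint_torque': array([ 1.92675834e-04, -4.40987062e+01, -1.77151662e+01,  6.35313825e-02,
        5.33674587e-02, -2.00967861e-05]), 'position': array([0.21033204, 0.58785368, 0.22168983]), 'tool_rot': array([ 1.71074261e-01,  9.85257674e-01, -9.03009569e-04, -3.11776898e-04]), 'ft_force': array([-0.14573827,  0.07927461, -0.3470357 ]), 'moment': array([ 0.01334097, -0.08765853,  0.03617142]), 'grip_force': 0.0, 'grip_width': 0.08720626766005234}
```

View pics/top0b.png

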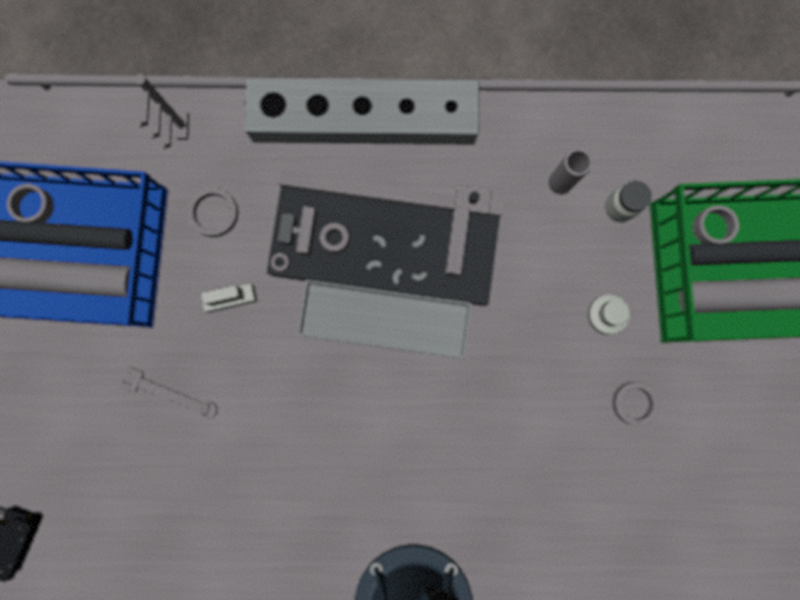

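View pics/side0b.png

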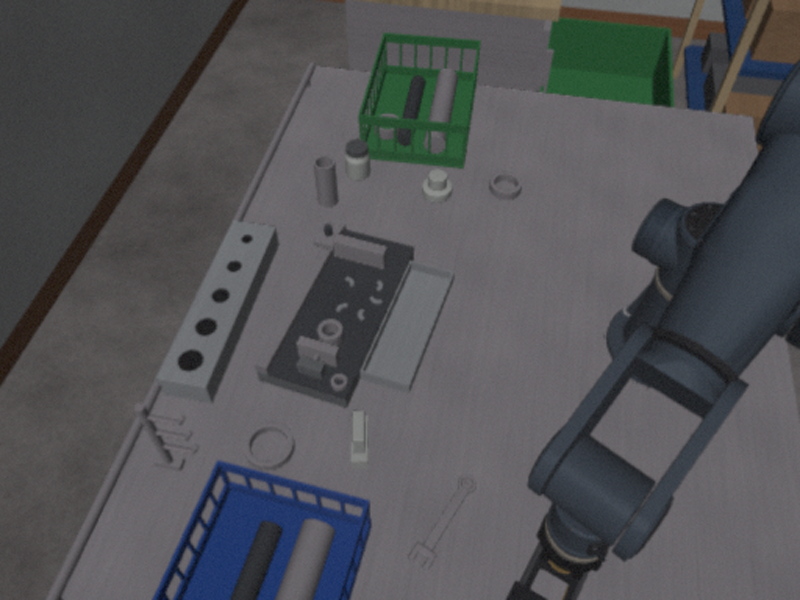

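```bash
python3 - <<'E'
import cv2
for n,(x0,y0,x1,y1,s) in {'top':(120,108,325,234,3.9),'side':(150,138,300,304,3.6)}.items():
    im=cv2.imread(f'pics/{n}0.png')[y0:y1,x0:x1]
    im=cv2.convertScaleAbs(im,alpha=1.5,beta=0)
    cv2.imwrite(f'pics/{n}c.png',cv2.resize(im,None,fx=s,fy=s,interpolation=cv2.INTER_CUBIC))
E
```

```text
(no output)
```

View pics/topc.png

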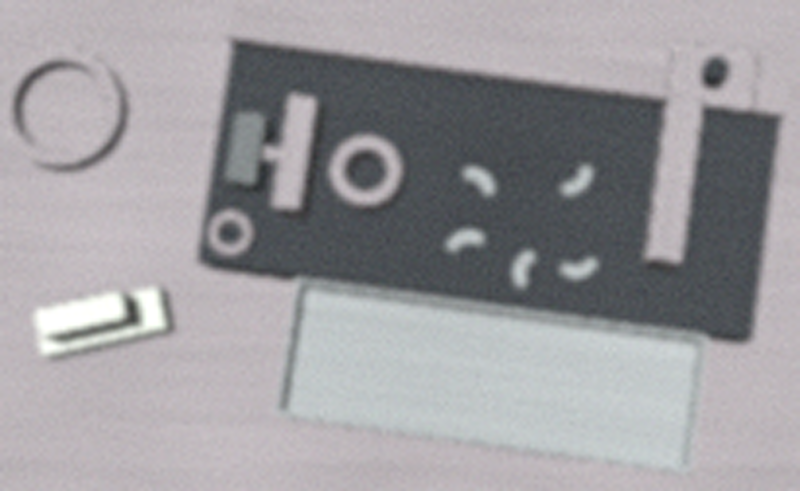

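View pics/sidec.png

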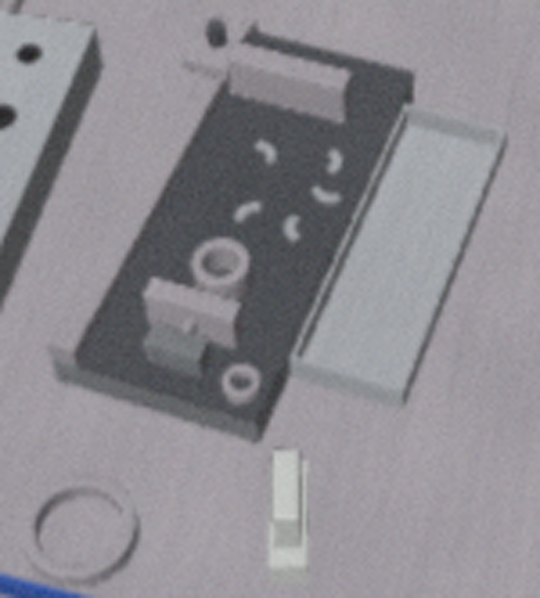

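```bash
cat > fit.py <<'E'
from h import *; import pickle
from scipy.optimize import least_squares
T=pickle.load(open('top.pkl','rb'));S=pickle.load(open('side.pkl','rb'))
tp=lambda u,v:(120+(u+.5)/3.9-.5,108+(v+.5)/3.9-.5)
sp=lambda u,v:(150+(u+.5)/3.6-.5,138+(v+.5)/3.6-.5)
def X(p,l): c,s=np.cos(p[2]),np.sin(p[2]); return [p[0]+c*l[0]-s*l[1],p[1]+s*l[0]+c*l[1],l[2]]
def fit(obs,p0):
    f=lambda p:np.concatenate([proj(C,X(p,l))-uv for C,l,uv in obs])
    r=least_squares(f,p0,loss='soft_l1');print(np.round(r.x,4),np.round(r.fun.reshape(-1,2),1).tolist());return r.x
def loc(p,w): c,s=np.cos(p[2]),np.sin(p[2]); d=np.array(w[:2])-p[:2]; return np.array([c*d[0]+s*d[1],-s*d[0]+c*d[1]])
E
python3 - <<'E'
from fit import *
z=.04
obs=[(T,(.085,.21,z),tp(233,40)),(T,(-.075,-.19,z),tp(749,338)),(T,(-.075,.21,z),tp(199,260)),
(T,(-.075,.14,.028),tp(304,284)),(T,(-.075,-.16,.028),tp(704,338)),(T,(-.175,-.16,.028),tp(687,468)),(T,(-.175,.14,.028),tp(284,408)),
(S,(-.075,.21,z),sp(254,430)),(S,(-.075,-.19,z),sp(413,73)),(S,(-.075,-.16,.028),sp(410,108)),(S,(-.175,-.16,.028),sp(507,133)),(S,(-.175,.14,.028),sp(405,395)),(S,(-.075,.14,.028),sp(295,362)),]
g=fit(obs,[.6,.05,-.1])
gt=fit(obs[:7],g); gs=fit(obs[7:],g)
print('chips T',[np.round(loc(g,hit(T,*tp(*c),.043))*1e3).tolist() for c in [(480,180),(577,181),(465,241),(523,268),(579,268)]])
print('chips S',[np.round(loc(g,hit(S,*sp(*c),.043))*1e3).tolist() for c in [(247,211),(266,152),(293,229),(326,194),(334,160)]])
print('bush',loc(g,hit(T,*tp(366,171),.074)),loc(g,hit(S,*sp(220,262),.074)))
print('jaw end',[loc(g,hit(T,*tp(*c),.089)) for c in [(645,261),(684,264)]],[loc(g,hit(S,*sp(*c),.089)) for c in[(350,72),(232,46)]])
print('anvil',[loc(g,hit(T,*tp(*c),.085)) for c in [(301,211),(320,97)]])
b=[(T,(-.01,-.03,.078),tp(128,313)),(T,(.01,-.03,.078),tp(124,290)),(T,(.01,.03,.078),tp(33,312)),(T,(-.015,-.045,.03),tp(170,326)),(T,(.015,-.045,.03),tp(162,287)),(T,(-.015,.045,.03),tp(42,355)),
(S,(.01,-.03,.078),sp(273,450)),(S,(-.01,-.03,.078),sp(298,450)),(S,(.01,.03,.078),sp(275,522)),(S,(-.01,.03,.078),sp(300,522)),(S,(-.015,-.045,.03),sp(308,461)),(S,(-.015,.045,.03),sp(307,545)),(S,(.015,.045,.03),sp(270,542))]
fit(b,[.57,.35,.15]);fit(b[:6],[.57,.35,.15]);fit(b[6:],[.57,.35,.15])
E
```

```text
[ 0.6233  0.05   -0.1343] [[-0.3, 1.2], [0.5, 0.8], [-0.9, 0.3], [-2.3, -1.7], [0.8, -0.4], [0.4, 1.8], [-2.9, 1.7], [0.2, -2.3], [0.3, 0.2], [-1.7, -0.9], [-0.2, -0.4], [-1.1, -0.1], [-2.1, -0.5]]
[ 0.6253  0.0488 -0.1348] [[0.2, 0.5], [0.8, 0.1], [-0.4, -0.4], [-1.9, -2.4], [1.2, -1.0], [0.8, 1.1], [-2.5, 1.0]]
[ 0.6208  0.0526 -0.1279] [[1.4, -1.4], [0.6, 0.7], [-1.4, -0.4], [0.2, -0.0], [-0.0, 0.6], [-1.2, 0.3]]
chips T [[12.0, 17.0], [21.0, -52.0], [-33.0, 22.0], [-47.0, -22.0], [-41.0, -62.0]]
chips S [[11.0, 16.0], [20.0, -52.0], [-35.0, 21.0], [-48.0, -25.0], [-41.0, -64.0]]
bush [0.00072796 0.09507432] [0.00081733 0.0953489 ]
jaw end [array([-0.03653338, -0.10530567]), array([-0.03477133, -0.13196412])] [array([-0.03310063, -0.12998732]), array([ 0.08016014, -0.12454241])]
anvil [array([-0.03539986,  0.13353423]), array([0.04556309, 0.13313534])]
[0.5337 0.336  0.2497] [[0.2, 1.4], [-0.3, 0.1], [1.0, -0.3], [-0.6, 0.4], [-0.8, 0.1], [0.7, 0.6], [-0.3, -0.5], [-0.0, -0.7], [-0.8, -0.7], [-0.2, -1.0], [-0.5, -0.0], [0.4, 5.7], [-0.3, 7.0]]
[0.5347 0.3361 0.2444] [[0.2, 1.1], [-0.3, -0.2], [1.0, -0.7], [-0.6, 0.1], [-0.8, -0.2], [0.6, 0.2]]
[0.5329 0.3362 0.245 ] [[-0.0, -0.4], [0.3, -0.6], [-0.5, -0.6], [-0.0, -0.9], [-0.2, 0.1], [0.6, 5.9], [-0.1, 7.1]]
```

```bash
cat >> h.py <<'E'
from scipy.spatial.transform import Rotation as Ro
G=np.array([.624,.0495,-.1343])
def gw(x,y): c,s=np.cos(G[2]),np.sin(G[2]); return G[0]+c*x-s*y,G[1]+s*x+c*y
def go(x,y,z,yaw):  # yaw: world angle of tool y; prints delta cm & turn in tool frame
    o=robot.get_obs(); R=Ro.from_quat(o['tool_rot'])
    ty=np.array([np.cos(yaw),np.sin(yaw),0]); tz=np.array([0,0,-1.]); tx=np.cross(ty,tz)
    R2=Ro.from_matrix(np.c_[tx,ty,tz])
    print('pos',np.round(o['position'],4),'d cm',np.round(R.inv().apply(np.array([x,y,z])-o['position'])*100,2),'turn',np.round((R.inv()*R2).as_rotvec(),3),'F',np.round(o['ft_force'],1),'M',np.round(o['moment'],2),'w',round(o['grip_width'],4),round(o['grip_force'],1),'t',round(o['time'],2))
E
python3 -c "
from h import *
go(.534,.336,.12,.245)"
```

```text
pos [0.2103 0.5879 0.2217] d cm [-38.97 -12.78  10.18] turn [-0.002  0.001  0.982] F [-0.1  0.1 -0.3] M [ 0.01 -0.09  0.04] w 0.0872 0.0 t 0.1
```

Call:
play_rows(gripper=[-1,-1,-1,-1,-1,-1,-1,-1,-1,-1,-1,-1], delta_pos=[[-4,-1.3,0],[-8,-2.6,0],[-13,-4.3,0],[-18,-5.9,0],[-23,-7.5,0],[-28,-9.2,0],[-33,-10.8,0],[-37,-12.1,0],[-39,-12.8,3],[-39,-12.8,6],[-39,-12.8,10.2],[-39,-12.8,10.2]], turn=[[0,0,0.1],[0,0,0.2],[0,0,0.32],[0,0,0.45],[0,0,0.58],[0,0,0.7],[0,0,0.82],[0,0,0.92],[0,0,0.98],[0,0,0.98],[0,0,0.98],[0,0,0.98]])

```text
time: 1.6
position: [0.5316, 0.335, 0.1168]
tool_rot: [0.615, 0.789, -0.004, -0.002]
ft_force: [-0.6, -0.1, -0.1]
grip_width: 0.0872
grip_force: 0.0
```

```bash
python3 -c "
from h import *
go(.534,.336,.035,.245)
c=shot('side','s1.png')
im=cv2.imread('pics/s1.png')[180:380,100:367]; cv2.imwrite('pics/s1c.png',cv2.resize(im,(800,600)))"
```

```text
pos [0.5316 0.335  0.1168] d cm [0.05 0.33 8.18] turn [-0.009  0.001  0.002] F [-0.6 -0.1 -0.1] M [-0.03  0.01  0.03] w 0.0872 0.0 t 1.6
```

View pics/s1c.png

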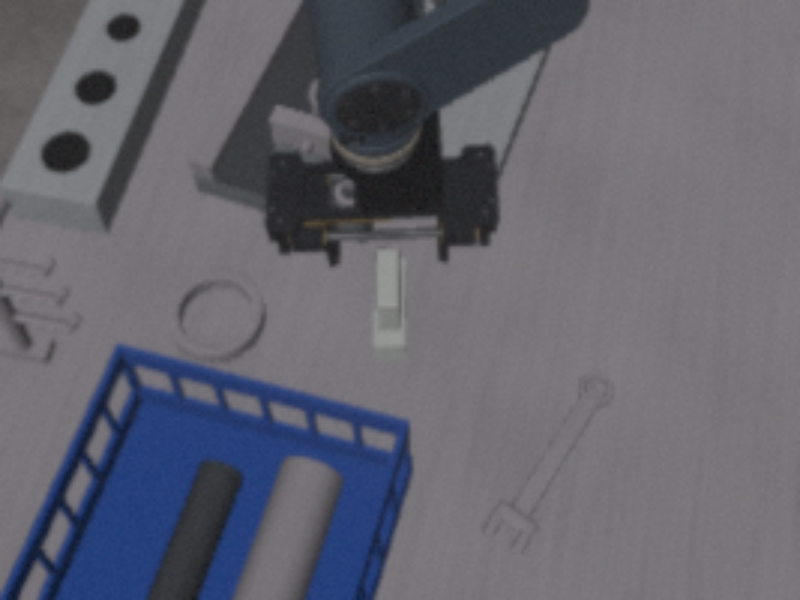

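Call:
play_rows(gripper=[-1,-1,-1,-1,-1,-1], delta_pos=[[0,0.3,1],[0,0.3,3],[0,0.3,5],[0,0.3,7],[0,0.3,8.1],[0,0.3,8.1]], turn=[[-0.009,0,0],[-0.009,0,0],[-0.009,0,0],[-0.009,0,0],[-0.009,0,0],[-0.009,0,0]])

```text
time: 2.4
position: [0.5372, 0.3371, 0.0389]
tool_rot: [0.615, 0.789, 0.003, 0.002]
ft_force: [1.1, 0.6, 0.3]
grip_width: 0.087
grip_force: 0.0
```

```bash
python3 -c "
from h import *
go(.534,.336,.035,.245)"
```

```text
pos [0.5372 0.3371 0.0389] d cm [-0.03 -0.34  0.38] turn [0.008 0.    0.002] F [1.1 0.6 0.3] M [-0.08 -0.    0.  ] w 0.087 0.0 t 2.4
```

Call:
play_rows(gripper=[-1,-1,-1], delta_pos=[[0,-0.1,0.1],[0,-0.1,0.1],[0,-0.1,0.1]], turn=[[0.004,0,0],[0.004,0,0],[0.004,0,0]])

```text
time: 2.78
position: [0.5369, 0.3371, 0.0391]
tool_rot: [0.615, 0.789, 0.002, 0.002]
ft_force: [-0.3, -0.0, -0.8]
grip_width: 0.0871
grip_force: 0.0
```

```bash
python3 -c "
from h import *
go(.534,.336,.035,.245)"
```

```text
pos [0.5369 0.3371 0.0391] d cm [-0.03 -0.31  0.41] turn [ 0.006 -0.     0.002] F [-0.3 -0.  -0.8] M [-0.08  0.02 -0.  ] w 0.0871 0.0 t 2.77
```

Call:
play_rows(gripper=[-1,-1,0,1,1,1,1,1,1], delta_pos=[[0,-0.25,0.3],[0,-0.25,0.3],[0,-0.25,0.3],[0,-0.25,0.3],[0,-0.25,0.3],[0,-0.25,0.3],[0,-0.25,0.3],[0,-0.25,0.3],[0,-0.25,0.3]], turn=[[0.006,0,0],[0.006,0,0],[0.006,0,0],[0.006,0,0],[0.006,0,0],[0.006,0,0],[0.006,0,0],[0.006,0,0],[0.006,0,0]], squeeze=35)

```text
time: 3.9
position: [0.5342, 0.3363, 0.0355]
tool_rot: [0.615, 0.789, -0.0, -0.0]
ft_force: [-0.4, 0.4, 0.2]
grip_width: 0.0248
grip_force: 0.0
```

```bash
python3 -c "
from h import *
go(.534,.336,.035,.245)"
```

```text
pos [0.5342 0.3363 0.0355] d cm [-0.02 -0.03  0.05] turn [-0.001  0.     0.002] F [-0.4  0.4  0.2] M [-0.09  0.03 -0.02] w 0.0248 0.0 t 3.9
```

Still closing; pose is right. Let it finish.

Call:
play_rows(gripper=[1,1,1,1], delta_pos=[[0,0,0],[0,0,0],[0,0,0],[0,0,0]], turn=[[0,0,0],[0,0,0],[0,0,0],[0,0,0]])

```text
time: 4.4
position: [0.5342, 0.3363, 0.0355]
tool_rot: [0.615, 0.789, -0.0, -0.0]
ft_force: [-0.0, -0.0, -0.2]
grip_width: 0.0198
grip_force: 35.0
```

```bash
python3 -c "
from h import *
go(.534,.336,.15,.245)"
```

```text
pos [0.5342 0.3363 0.0355] d cm [ -0.03  -0.04 -11.45] turn [-0.001  0.     0.002] F [-0.  -0.  -0.2] M [-0.04 -0.01 -0.04] w 0.0198 35.0 t 4.4
```

Call:
play_rows(gripper=[1,1,1,1,1], delta_pos=[[0,0,-1],[0,0,-4],[0,0,-8],[0,0,-12],[0,0,-12]], turn=[[0,0,0],[0,0,0],[0,0,0],[0,0,0],[0,0,0]])

```text
time: 5.03
position: [0.5368, 0.3374, 0.1598]
tool_rot: [0.615, 0.789, 0.003, 0.002]
ft_force: [-1.0, 0.5, -1.1]
grip_width: 0.02
grip_force: 35.0
```

```bash
python3 -c "
from h import *
x,y=gw(.055,-.05)
print(x,y)
go(x,y,.16,G[2])"
```

```text
0.6718099092325295 -0.007414080675851115
pos [0.5368 0.3374 0.1598] d cm [-3.674e+01  4.660e+00 -3.000e-02] turn [ 0.007 -0.003  0.381] F [-1.   0.5 -1.1] M [-0.03  0.05  0.01] w 0.02 35.0 t 5.03
```

Call:
play_rows(gripper=[1,1,1,1,1,1,1,1,1,1,1,1], delta_pos=[[-3,0.4,0],[-7,0.9,0],[-12,1.6,0],[-17,2.3,0],[-22,2.9,0],[-27,3.6,0],[-31,4.1,0],[-34.5,4.6,0],[-36.7,4.9,0],[-36.7,4.9,0],[-36.7,4.9,0],[-36.7,4.9,0]], turn=[[0,0,0.03],[0,0,0.08],[0,0,0.13],[0,0,0.18],[0,0,0.23],[0,0,0.28],[0,0,0.32],[0,0,0.36],[0,0,0.38],[0,0,0.38],[0,0,0.38],[0,0,0.38]])

```text
time: 6.52
position: [0.6708, -0.0058, 0.1553]
tool_rot: [0.752, 0.659, -0.001, -0.001]
ft_force: [0.3, -0.4, -1.3]
grip_width: 0.0192
grip_force: 35.0
```

```bash
python3 -c "
from h import *
x,y=gw(.055,-.05)
go(x,y,.0775,G[2])"
```

```text
pos [ 0.6708 -0.0058  0.1553] d cm [-0.15  0.14  7.78] turn [-0.002 -0.     0.003] F [ 0.3 -0.4 -1.3] M [-0.08  0.06 -0.11] w 0.0192 35.0 t 6.53
```

Call:
play_rows(gripper=[1,1,1,1,1,1,1], delta_pos=[[-0.15,0.1,1],[-0.15,0.1,3],[-0.15,0.1,5],[-0.15,0.1,6.5],[-0.15,0.1,7.3],[-0.15,0.1,7.5],[-0.15,0.1,7.5]], turn=[[0,0,0],[0,0,0],[0,0,0],[0,0,0],[0,0,0],[0,0,0],[0,0,0]])

```text
time: 7.4
position: [0.6727, -0.0093, 0.0808]
tool_rot: [0.753, 0.659, -0.0, 0.0]
ft_force: [0.1, -0.1, -0.8]
grip_width: 0.0194
grip_force: 35.0
```

```bash
python3 -c "
from h import *
x,y=gw(.055,-.05)
go(x,y,.0755,G[2])
c=shot('top','t2.png')
im=cv2.imread('pics/t2.png')[95:245,160:360]; cv2.imwrite('pics/t2c.png',cv2.resize(cv2.convertScaleAbs(im,alpha=1.5),(800,600)))"
```

```text
pos [ 0.6727 -0.0093  0.0808] d cm [ 0.17 -0.11  0.53] turn [-0.     0.     0.001] F [ 0.1 -0.1 -0.8] M [-0.09  0.03  0.02] w 0.0194 35.0 t 7.4
```

View pics/t2c.png

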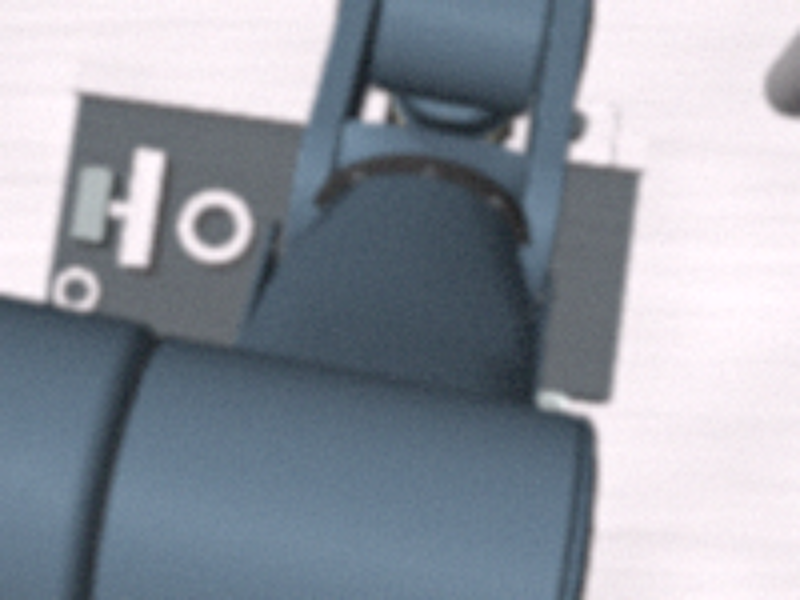

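Call:
play_rows(gripper=[1,1,1,1,1], delta_pos=[[0.1,0,0.2],[0.1,0,0.4],[0.1,0,0.55],[0.1,0,0.6],[0.1,0,0.6]], turn=[[0,0,0],[0,0,0],[0,0,0],[0,0,0],[0,0,0]])

```text
time: 8.07
position: [0.6725, -0.0082, 0.0755]
tool_rot: [0.753, 0.659, -0.0, -0.0]
ft_force: [-1.6, -0.3, 5.2]
grip_width: 0.0199
grip_force: 35.0
```

```bash
python3 -c "
from h import *
x,y=gw(.055,-.05)
go(x,y,.0755,G[2])"
```

```text
pos [ 0.6725 -0.0082  0.0755] d cm [ 0.06 -0.08  0.  ] turn [-0.     0.     0.001] F [-1.6 -0.3  5.2] M [-0.05  0.41 -0.04] w 0.0199 35.0 t 8.07
```

Call:
play_rows(gripper=[1,1,1,1,1], delta_pos=[[0,-0.3,0.03],[0,-1,0.03],[0,-2,0.03],[0,-3,0.03],[0,-4,0.03]], turn=[[0,0,0],[0,0,0],[0,0,0],[0,0,0],[0,0,0]])

```text
time: 8.7
position: [0.6346, -0.0033, 0.0756]
tool_rot: [0.753, 0.658, 0.001, 0.002]
ft_force: [2.0, -0.6, 5.7]
grip_width: 0.0193
grip_force: 35.0
```

```bash
python3 -c "
from h import *
x,y=gw(-.082,-.05)
go(x,y,.0755,G[2])"
```

```text
pos [ 0.6346 -0.0033  0.0756] d cm [ 0.1  -9.96 -0.04] turn [0.005 0.001 0.001] F [ 2.  -0.6  5.7] M [-0.03 -0.46 -0.03] w 0.0193 35.0 t 8.7
```

Call:
play_rows(gripper=[1,1,1,1,1,1,1], delta_pos=[[0.05,-0.7,0.02],[0.05,-1.4,0.02],[0.05,-2.2,0.02],[0.05,-3,0.02],[0.05,-3.8,0.02],[0.05,-4.6,0.02],[0.05,-5.4,0.02]], turn=[[0,0,0],[0,0,0],[0,0,0],[0,0,0],[0,0,0],[0,0,0],[0,0,0]])

```text
time: 9.57
position: [0.5818, 0.0042, 0.0756]
tool_rot: [0.753, 0.658, 0.002, 0.003]
ft_force: [3.8, -0.4, 5.8]
grip_width: 0.0199
grip_force: 35.0
```

```bash
python3 -c "
from h import *
x,y=gw(-.082,-.05)
go(x,y,.0755,G[2])
c=shot('side','s2.png')
im=cv2.imread('pics/s2.png')[110:260,180:380]; cv2.imwrite('pics/s2c.png',cv2.resize(cv2.convertScaleAbs(im,alpha=1.5),(800,600)))"
```

```text
pos [0.5818 0.0042 0.0756] d cm [ 0.06 -4.63 -0.02] turn [0.006 0.001 0.001] F [ 3.8 -0.4  5.8] M [-0.05 -0.52 -0.03] w 0.0199 35.0 t 9.57
```

View pics/s2c.png

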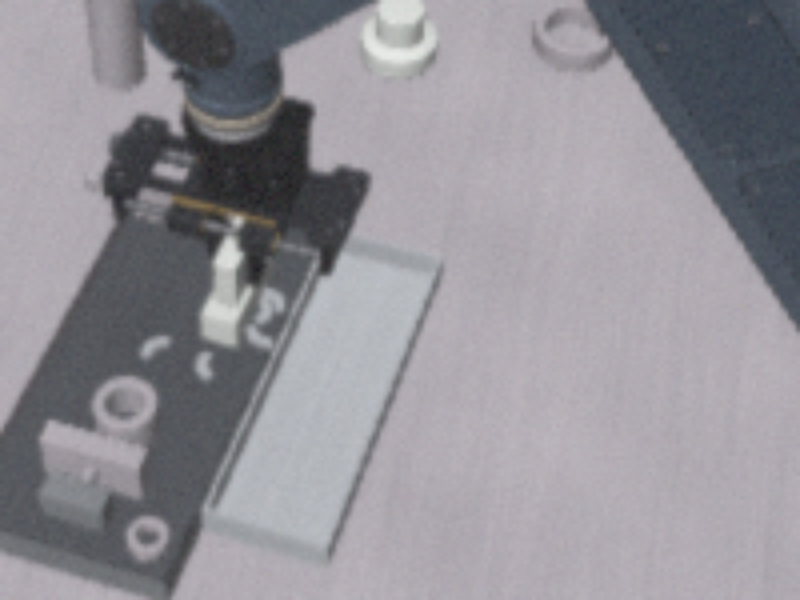

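```bash
python3 -c "
from fit import *
c=S
g=G
for u,v in [(258,338),(268,332),(272,296),(268,312),(205,366),(155,347)]: print(np.round(loc(g,hit(c,180+(u+.5)/4-.5,110+(v+.5)/4-.5,.042))*1e3))
print(loc(g,robot.get_obs()['position']))
"
```

```text
[-64. -19.]
[-69. -28.]
[-60. -64.]
[-62. -47.]
[-34.  21.]
[10. 16.]
[-0.03706055 -0.05046197]
```

Call:
play_rows(gripper=[1,1,1,1,1,1,1,1], delta_pos=[[0,-0.7,0.02],[0,-1.4,0.02],[0,-2.1,0.02],[0,-2.8,0.02],[0,-3.5,0.02],[0,-4.2,0.02],[0,-4.7,0.02],[0,-4.7,0.02]], turn=[[0,0,0],[0,0,0],[0,0,0],[0,0,0],[0,0,0],[0,0,0],[0,0,0],[0,0,0]])

```text
time: 10.62
position: [0.5349, 0.0105, 0.0754]
tool_rot: [0.753, 0.658, 0.001, 0.002]
ft_force: [1.9, -0.7, 8.5]
grip_width: 0.02
grip_force: 35.0
```

```bash
python3 -c "
from fit import *
x,y=gw(-.082,-.05)
go(x,y,.0755,G[2]); print(loc(G,robot.get_obs()['position']))
c=shot('side','s3.png')
im=cv2.imread('pics/s3.png')[110:260,180:380]; cv2.imwrite('pics/s3c.png',cv2.resize(cv2.convertScaleAbs(im,alpha=1.5),(800,600)))"
```

```text
pos [0.5349 0.0105 0.0754] d cm [ 0.05  0.11 -0.01] turn [0.005 0.001 0.001] F [ 1.9 -0.7  8.5] M [-0.05 -0.39  0.01] w 0.02 35.0 t 10.62
[-0.08309055 -0.05053507]
```

View pics/s3c.png

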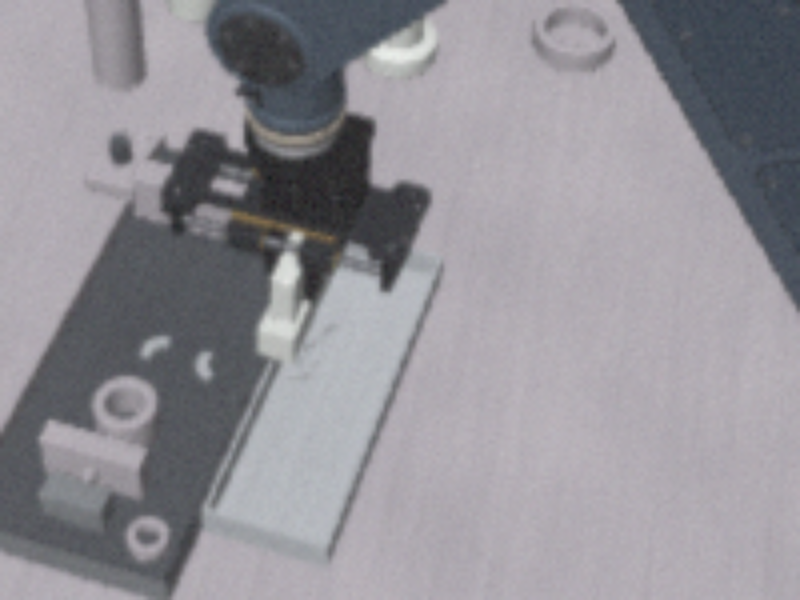

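Call:
play_rows(gripper=[1,1,1,1,1,1,1,1,1,1], delta_pos=[[0,0,-1],[0,0,-2.5],[0,1.5,-3.5],[1,4.5,-3.5],[3,8,-3.5],[5,11,-3.5],[6.2,13,-3.5],[6.5,13.4,-3.5],[6.5,13.4,-3.5],[6.5,13.4,-3.5]], turn=[[0,0,0],[0,0,0],[0,0,0],[0,0,0],[0,0,0],[0,0,0],[0,0,0],[0,0,0],[0,0,0],[0,0,0]])

```text
time: 11.92
position: [0.6727, 0.0573, 0.1086]
tool_rot: [0.753, 0.658, -0.001, -0.001]
ft_force: [-0.4, -0.2, -0.7]
grip_width: 0.02
grip_force: 35.0
```

```bash
python3 -c "
from h import *
x,y=gw(.05,.014)
go(x,y,.0755,G[2])"
```

```text
pos [0.6727 0.0573 0.1086] d cm [-0.02  0.29  3.31] turn [-0.003  0.001  0.001] F [-0.4 -0.2 -0.7] M [-0.19  0.07  0.03] w 0.02 35.0 t 11.93
```

Call:
play_rows(gripper=[1,1,1,1,1,1], delta_pos=[[0,0.2,1],[0,0.2,2.2],[0,0.2,3],[0,0.2,3.25],[0,0.2,3.35],[0,0.2,3.35]], turn=[[0,0,0],[0,0,0],[0,0,0],[0,0,0],[0,0,0],[0,0,0]])

```text
time: 12.68
position: [0.6764, 0.0574, 0.0755]
tool_rot: [0.753, 0.659, -0.0, 0.0]
ft_force: [-0.9, -0.5, 0.3]
grip_width: 0.0198
grip_force: 35.0
```

```bash
python3 -c "
from fit import *
x,y=gw(-.082,.014)
go(x,y,.0755,G[2]); print(loc(G,robot.get_obs()['position']))"
```

```text
pos [0.6764 0.0574 0.0755] d cm [-7.000e-02 -1.329e+01  1.000e-02] turn [-0.     0.     0.001] F [-0.9 -0.5  0.3] M [-0.04  0.11  0.05] w 0.0198 35.0 t 12.68
[0.05087243 0.01489084]
```

Just touching; press about 0.8 mm more, then sweep.

Call:
play_rows(gripper=[1,1,1,1,1,1,1], delta_pos=[[0,0,0.05],[0,0,0.08],[0,-0.3,0.1],[0,-1,0.1],[0,-1.7,0.1],[0,-2.4,0.1],[0,-3.1,0.1]], turn=[[0,0,0],[0,0,0],[0,0,0],[0,0,0],[0,0,0],[0,0,0],[0,0,0]])

```text
time: 13.55
position: [0.6471, 0.0614, 0.0756]
tool_rot: [0.753, 0.659, 0.001, 0.002]
ft_force: [2.7, -0.2, 5.5]
grip_width: 0.02
grip_force: 35.0
```

```bash
python3 -c "
from fit import *
x,y=gw(-.082,.014)
go(x,y,.0755,G[2]); print(loc(G,robot.get_obs()['position']))"
```

```text
pos [0.6471 0.0614 0.0756] d cm [ -0.07 -10.33  -0.04] turn [0.004 0.    0.001] F [ 2.7 -0.2  5.5] M [-0.08 -0.31  0.02] w 0.02 35.0 t 13.55
[0.02128749 0.014859  ]
```

Call:
play_rows(gripper=[1,1,1,1,1,1,1,1,1,1,1,1], delta_pos=[[0,-0.7,0.02],[0,-1.5,0.02],[0,-2.3,0.02],[0,-3.1,0.02],[0,-3.9,0.02],[0,-4.7,0.02],[0,-5.5,0.02],[0,-6.3,0.02],[0,-7.1,0.02],[0,-7.9,0.02],[0,-8.7,0.02],[0,-9.4,0.02]], turn=[[0,0,0],[0,0,0],[0,0,0],[0,0,0],[0,0,0],[0,0,0],[0,0,0],[0,0,0],[0,0,0],[0,0,0],[0,0,0],[0,0,0]])

```text
time: 15.05
position: [0.5544, 0.0738, 0.0755]
tool_rot: [0.753, 0.659, 0.002, 0.002]
ft_force: [2.8, -1.1, 5.8]
grip_width: 0.0197
grip_force: 35.0
```

Call:
play_rows(gripper=[1,1,1], delta_pos=[[0,-0.6,0],[0,-0.9,0],[0,-0.9,0]], turn=[[0,0,0],[0,0,0],[0,0,0]])

```text
time: 15.42
position: [0.5451, 0.0751, 0.0754]
tool_rot: [0.753, 0.659, 0.001, 0.002]
ft_force: [2.2, -0.0, 7.2]
grip_width: 0.02
grip_force: 35.0
```

```bash
python3 -c "
from fit import *
x,y=gw(-.082,.014)
go(x,y,.0755,G[2]); print(loc(G,robot.get_obs()['position']))
c=shot('side','s4.png')
# automatic check: bright blobs on the dark plate, in gauge coordinates
im=c['color'].astype(np.float32)
gx=np.arange(-.072,.07,.001); gy=np.arange(-.095,.065,.001)
M=np.array([[proj(c,[*gw(a,b),.042]) for b in gy] for a in gx],np.float32)
r=cv2.cvtColor(cv2.remap(im,M[...,0],M[...,1],1),cv2.COLOR_RGB2GRAY)
n,l,st,ce=cv2.connectedComponentsWithStats((r>np.median(r)+25).astype(np.uint8))
for i in range(1,n):
  if st[i,4]>20: print(st[i,4],np.round(1000*np.array([gx[int(ce[i][1])],gy[int(ce[i][0])]])))"
```

```text
pos [0.5451 0.0751 0.0754] d cm [-0.08 -0.03 -0.01] turn [0.004 0.    0.001] F [ 2.2 -0.   7.2] M [-0.17 -0.36 -0.  ] w 0.02 35.0 t 15.43
[-0.0816597   0.01478439]
1907 [-62.  -3.]
550 [12. 57.]
```

Call:
play_rows(gripper=[1,1,1,1], delta_pos=[[0,0,-1],[0,0,-3.5],[0,0,-7],[0,0,-8]], turn=[[0,0,0],[0,0,0],[0,0,0],[0,0,0]])

```text
time: 15.98
position: [0.5434, 0.0753, 0.1556]
tool_rot: [0.752, 0.659, 0.0, 0.0]
ft_force: [-1.1, -0.2, -2.0]
grip_width: 0.02
grip_force: 35.0
```

```bash
python3 -c "
from h import *
go(.534,.336,.15,.245)"
```

```text
pos [0.5434 0.0753 0.1556] d cm [25.71 -4.39  0.55] turn [ 0.001  0.    -0.378] F [-1.1 -0.2 -2. ] M [-0.12  0.09  0.01] w 0.02 35.0 t 15.97
```

Call:
play_rows(gripper=[1,1,1,1,1,1,1,1,1], delta_pos=[[3,-0.5,0],[7,-1.2,0],[12,-2,0],[17,-2.9,0],[21,-3.6,0],[24,-4.1,0],[25.7,-4.4,0],[25.7,-4.4,0],[25.7,-4.4,0]], turn=[[0,0,-0.04],[0,0,-0.1],[0,0,-0.18],[0,0,-0.25],[0,0,-0.31],[0,0,-0.36],[0,0,-0.38],[0,0,-0.38],[0,0,-0.38]])

```text
time: 17.1
position: [0.5336, 0.3345, 0.1536]
tool_rot: [0.615, 0.788, -0.001, -0.0]
ft_force: [0.7, 1.2, -1.4]
grip_width: 0.0196
grip_force: 35.0
```

```bash
python3 -c "
from h import *
go(.534,.336,.0355,.245)
from fit import *
c=shot('side','s5.png')
im=cv2.convertScaleAbs(cv2.imread('pics/s5.png'),alpha=1.5)[125:310,150:320];cv2.imwrite('pics/s5c.png',cv2.resize(im,None,fx=3.2,fy=3.2,interpolation=2))"
```

```text
pos [0.5336 0.3345 0.1536] d cm [ 0.15  0.11 11.81] turn [-0.003  0.001  0.001] F [ 0.7  1.2 -1.4] M [-0.06 -0.02  0.05] w 0.0196 35.0 t 17.1
```

View pics/s5c.png

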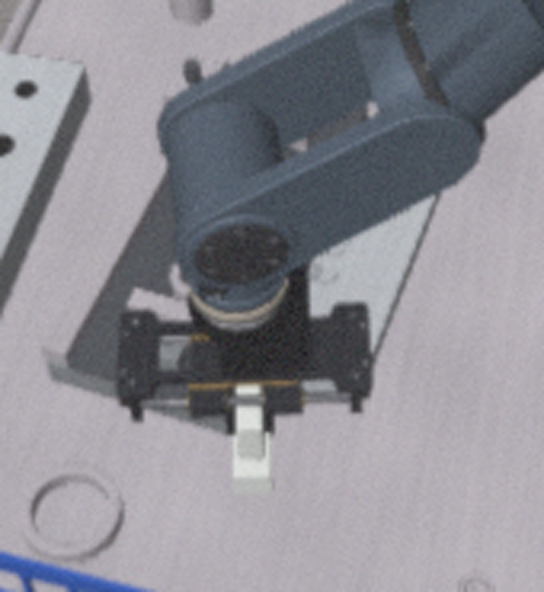

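Call:
play_rows(gripper=[1,1,1,1,1,1,1,1], delta_pos=[[0.1,0.1,1],[0.1,0.1,4],[0.1,0.1,7],[0.1,0.1,9.5],[0.1,0.1,11],[0.1,0.1,11.4],[0.1,0.1,11.4],[0.1,0.1,11.4]], turn=[[0,0,0],[0,0,0],[0,0,0],[0,0,0],[0,0,0],[0,0,0],[0,0,0],[0,0,0]])

```text
time: 18.15
position: [0.5353, 0.3373, 0.0412]
tool_rot: [0.615, 0.789, 0.001, 0.0]
ft_force: [-1.4, 0.7, -1.9]
grip_width: 0.0197
grip_force: 35.0
```

```bash
python3 -c "
from h import *
go(.534,.336,.0355,.245)"
```

```text
pos [0.5353 0.3373 0.0412] d cm [-0.09 -0.15  0.57] turn [ 0.001 -0.     0.002] F [-1.4  0.7 -1.9] M [-0.04  0.04 -0.05] w 0.0197 35.0 t 18.15
```

Call:
play_rows(gripper=[1,1,1,1,1], delta_pos=[[0,0,0.2],[0,0,0.4],[0,0,0.55],[0,0,0.58],[0,0,0.58]], turn=[[0,0,0],[0,0,0],[0,0,0],[0,0,0],[0,0,0]])

```text
time: 18.77
position: [0.5346, 0.337, 0.0355]
tool_rot: [0.615, 0.789, -0.0, -0.0]
ft_force: [-0.9, -0.6, 5.2]
grip_width: 0.0197
grip_force: 35.0
```

```bash
python3 -c "
from h import *
go(.534,.336,.0355,.245)"
```

```text
pos [0.5346 0.337  0.0355] d cm [-0.09 -0.09 -0.  ] turn [-0.    -0.     0.002] F [-0.9 -0.6  5.2] M [-0.14  0.33  0.03] w 0.0197 35.0 t 18.77
```

Call:
play_rows(gripper=[1,-1,-1,-1,-1,-1,-1,-1,-1,-1,-1,-1], delta_pos=[[0,0,-0.04],[0,0,-0.05],[0,0,-0.05],[0,0,-0.05],[0,0,-0.05],[0,0,-0.05],[0,0,-0.05],[0,0,-1.5],[0,0,-4],[0,0,-8],[0,0,-12],[0,0,-13]], turn=[[0,0,0],[0,0,0],[0,0,0],[0,0,0],[0,0,0],[0,0,0],[0,0,0],[0,0,0],[0,0,0],[0,0,0],[0,0,0],[0,0,0]])

```text
time: 20.27
position: [0.5365, 0.3379, 0.1684]
tool_rot: [0.615, 0.789, 0.003, 0.002]
ft_force: [0.4, 0.3, 0.4]
grip_width: 0.087
grip_force: 0.0
```

```bash
python3 -c "
from h import *
x,y=gw(0,-.158)
go(x,y,.168,G[2])"
```

```text
pos [0.5365 0.3379 0.1684] d cm [-4.477e+01 -4.450e+00 -3.000e-02] turn [ 0.006 -0.002  0.381] F [0.4 0.3 0.4] M [-0.04  0.01  0.04] w 0.087 0.0 t 20.27
```

Call:
play_rows(gripper=[1,1,1,1,1,1,1,1,1,1,1,1], delta_pos=[[-3,-0.3,0],[-8,-0.8,0],[-13,-1.3,0],[-18,-1.8,0],[-23,-2.3,0],[-28,-2.8,0],[-33,-3.3,0],[-38,-3.8,0],[-42,-4.1,0],[-44.8,-4.3,0],[-44.8,-4.3,0],[-44.8,-4.3,0]], turn=[[0,0,0.02],[0,0,0.06],[0,0,0.1],[0,0,0.15],[0,0,0.19],[0,0,0.23],[0,0,0.28],[0,0,0.32],[0,0,0.36],[0,0,0.38],[0,0,0.38],[0,0,0.38]], squeeze=10)

```text
time: 21.78
position: [0.6015, -0.1069, 0.1638]
tool_rot: [0.752, 0.659, -0.001, -0.001]
ft_force: [-0.2, 0.2, 0.2]
grip_width: 0.0007
grip_force: 0.0
```

```bash
cat > chk.py <<'E'
from fit import *
def rect(c,z=.042,x=(-.18,.085),y=(-.19,.21)):
    gx=np.arange(x[1],x[0],-.001); gy=np.arange(y[1],y[0],-.001)
    M=np.array([[proj(c,[*gw(a,b),z]) for b in gy] for a in gx],np.float32)
    return cv2.remap(c['color'],M[...,0],M[...,1],cv2.INTER_LINEAR)[:,:,::-1]
def blobs(c):
    r=cv2.cvtColor(rect(c,.042,(-.072,.06),(-.095,.065)),cv2.COLOR_BGR2GRAY)
    n,l,st,ce=cv2.connectedComponentsWithStats((r>np.median(r)+25).astype(np.uint8))
    return [(int(st[i,4]),round(60-ce[i][1]),round(65-ce[i][0])) for i in range(1,n) if st[i,4]>20]
E
python3 -c "
from chk import *
x,y=gw(0,-.158)
go(x,y,.062,G[2])
print(blobs(S)); print('now S',blobs(shot('side','s6.png')),'T',blobs(shot('top','t6.png')))"
```

```text
pos [ 0.6015 -0.1069  0.1638] d cm [-0.    0.16 10.18] turn [-0.003 -0.001  0.001] F [-0.2  0.2  0.2] M [-0.09  0.1  -0.  ] w 0.0007 0.0 t 21.77
[(562, 12, 59), (282, 20, -54), (276, 11, 15), (265, -33, 20), (279, -48, -23), (268, -42, -63)]
now S [(582, 12, 58)] T []
```

Call:
play_rows(gripper=[1,1,1,1,1,1,1], delta_pos=[[0,0,1],[0,0,3],[0,0,5.5],[0,0,8],[0,0,9.5],[0,0,9.8],[0,0,9.8]], turn=[[0,0,0],[0,0,0],[0,0,0],[0,0,0],[0,0,0],[0,0,0],[0,0,0]])

```text
time: 22.75
position: [0.6027, -0.1079, 0.0666]
tool_rot: [0.752, 0.659, -0.0, 0.0]
ft_force: [0.4, 0.4, 0.6]
grip_width: 0.0004
grip_force: 0.0
```

```bash
python3 -c "
from chk import *
x,y=gw(0,-.14)
go(x,y,.062,G[2]);print(loc(G,robot.get_obs()['position']))"
```

```text
pos [ 0.6027 -0.1079  0.0666] d cm [1.88 0.01 0.46] turn [-0.     0.001  0.002] F [0.4 0.4 0.6] M [-0.04  0.07  0.  ] w 0.0004 0.0 t 22.75
[-1.96866922e-05 -1.58823073e-01]
```

Tip 27 mm above the plate, fine. Approach the jaw back gently.

Call:
play_rows(gripper=[1,1,1,1,1,1,1], delta_pos=[[0.4,0,0],[0.8,0,0],[1.2,0,0],[1.5,0,0],[1.8,0,0],[2.1,0,0],[2.4,0,0]], turn=[[0,0,0],[0,0,0],[0,0,0],[0,0,0],[0,0,0],[0,0,0],[0,0,0]])

```text
time: 23.62
position: [0.6055, -0.0848, 0.0664]
tool_rot: [0.753, 0.659, -0.001, 0.0]
ft_force: [-1.9, -4.0, 1.8]
grip_width: 0.0005
grip_force: 2.1
```

```bash
python3 -c "
from chk import *
x,y=gw(0,-.14)
go(x,y,.062,G[2]);print(loc(G,robot.get_obs()['position']))"
```

```text
pos [ 0.6055 -0.0848  0.0664] d cm [-0.44  0.04  0.45] turn [-0.001  0.001  0.001] F [-1.9 -4.   1.8] M [-0.74  0.34  0.01] w 0.0005 2.1 t 23.62
[-0.00038782 -0.1356152 ]
```

Call:
play_rows(gripper=[1,1,1,1,1,1,1,1,1,1,1,1], delta_pos=[[0.5,0,0],[1.2,0,0],[2.2,0,0],[3.3,0,0],[4.4,0,0],[5.5,0,0],[6.6,0,0],[7.7,0,0],[8.8,0,0],[9.8,0,0],[10.6,0,0],[11.2,0,0]], turn=[[0,0,0],[0,0,0],[0,0,0],[0,0,0],[0,0,0],[0,0,0],[0,0,0],[0,0,0],[0,0,0],[0,0,0],[0,0,0],[0,0,0]])

```text
time: 25.12
position: [0.6204, 0.0275, 0.0663]
tool_rot: [0.752, 0.659, -0.0, -0.0]
ft_force: [-1.4, -4.1, 3.7]
grip_width: 0.0006
grip_force: 2.2
```

Call:
play_rows(gripper=[1,1,1,1,1], delta_pos=[[0.6,0,0],[1.2,0,0],[1.8,0,0],[2.3,0,0],[2.8,0,0]], turn=[[0,0,0],[0,0,0],[0,0,0],[0,0,0],[0,0,0]])

```text
time: 25.75
position: [0.624, 0.0549, 0.0663]
tool_rot: [0.753, 0.659, -0.001, -0.0]
ft_force: [-1.6, -4.6, 2.7]
grip_width: 0.0003
grip_force: 2.2
```

```bash
cat >> chk.py <<'E'
def edges(c,z,x0,x1,y0,y1):
    # brightness profile along gauge y, averaged over strip x0..x1 at height z; prints strong steps
    r=cv2.cvtColor(rect(c,z,(x0,x1),(y0,y1)),cv2.COLOR_BGR2GRAY).astype(float).mean(0)
    r=cv2.GaussianBlur(r[None],(0,0),1.5)[0]; d=np.diff(r); 
    return [(round(1000*y1-i-.5),round(d[i],1)) for i in range(1,len(d)-1) if abs(d[i])>4 and abs(d[i])>=abs(d[i-1]) and abs(d[i])>abs(d[i+1])]
E
python3 -c "
from chk import *
x,y=gw(0,.05)
go(x,y,.0665,G[2]);print(loc(G,robot.get_obs()['position']))
print('ref: jaw top T',edges(T,.089,-.03,-.015,-.16,.06),'S',edges(S,.089,-.03,-.015,-.16,.06))
c=shot('top','t7.png');d=shot('side','s7.png')
for a,b in((-.033,-.02),(.06,.078)): print('T',edges(c,.089,a,b,-.06,.16),'S',edges(d,.089,a,b,-.06,.16))
"
```

```text
pos [0.624  0.0549 0.0663] d cm [ 4.46  0.07 -0.02] turn [-0.001  0.     0.001] F [-1.6 -4.6  2.7] M [-0.78  0.37  0.07] w 0.0003 2.2 t 25.75
[-0.00069452  0.00535996]
ref: jaw top T [(-104, np.float64(8.7)), (-130, np.float64(-9.6))] S [(-70, np.float64(4.0)), (-132, np.float64(-5.9)), (-148, np.float64(5.0))]
T [(154, np.float64(11.2)), (134, np.float64(-13.5)), (100, np.float64(-4.9)), (-32, np.float64(5.5))] S [(72, np.float64(4.6)), (16, np.float64(-7.7))]
T [(94, np.float64(-5.8)), (84, np.float64(7.0)), (-56, np.float64(4.1))] S [(16, np.float64(-5.6)), (-32, np.float64(-5.6)), (-46, np.float64(4.1))]
```

Call:
play_rows(gripper=[1,1,1,1,1,1,1,1,1,1,1,1], delta_pos=[[0.5,0,0],[1,0,0],[1.5,0,0],[2,0,0],[2.4,0,0],[2.7,0,0],[2.9,0,0],[3.1,0,0],[3.3,0,0],[3.5,0,0],[3.7,0,0],[3.8,0,0]], turn=[[0,0,0],[0,0,0],[0,0,0],[0,0,0],[0,0,0],[0,0,0],[0,0,0],[0,0,0],[0,0,0],[0,0,0],[0,0,0],[0,0,0]])

```text
time: 27.35
position: [0.629, 0.0917, 0.0661]
tool_rot: [0.752, 0.659, -0.001, -0.0]
ft_force: [-1.4, -5.6, -1.4]
grip_width: 0.0006
grip_force: 2.9
```

```bash
python3 -c "
from chk import *
x,y=gw(0,.047)
go(x,y,.0665,G[2]);print(loc(G,robot.get_obs()['position']))
d=shot('side','s8.png'); print(edges(d,.089,-.033,-.02,-.02,.12),edges(d,.085,-.033,-.02,.1,.18),edges(d,.085,.03,.042,.1,.18), edges(S,.085,-.033,-.02,.1,.18))
"
```

```text
pos [0.629  0.0917 0.0661] d cm [ 0.45  0.07 -0.04] turn [-0.001  0.001  0.001] F [-1.4 -5.6 -1.4] M [-1.11  0.22  0.02] w 0.0006 2.9 t 27.35
[-0.00073027  0.04248331]
[(52, np.float64(-7.7))] [(134, np.float64(-4.4))] [(134, np.float64(-8.6)), (104, np.float64(4.7))] []
```

Call:
play_rows(gripper=[1,1,1,1], delta_pos=[[0.1,0,0],[0.2,0,0],[0.3,0,0],[0.3,0,0]], turn=[[0,0,0],[0,0,0],[0,0,0],[0,0,0]])

```text
time: 27.9
position: [0.6294, 0.0947, 0.0662]
tool_rot: [0.753, 0.659, -0.001, -0.0]
ft_force: [-0.9, -5.2, -0.7]
grip_width: 0.0003
grip_force: 2.7
```

Call:
play_rows(gripper=[1,1,1], delta_pos=[[0.1,0,0],[0.15,0,0],[0.15,0,0]], turn=[[0,0,0],[0,0,0],[0,0,0]])

```text
time: 28.28
position: [0.6296, 0.0962, 0.0662]
tool_rot: [0.753, 0.659, -0.001, -0.0]
ft_force: [-0.7, -6.1, 0.3]
grip_width: 0.0005
grip_force: 2.7
```

Call:
play_rows(gripper=[1,1,1], delta_pos=[[0.1,0,0],[0.15,0,0],[0.15,0,0]], turn=[[0,0,0],[0,0,0],[0,0,0]])

```text
time: 28.65
position: [0.6297, 0.0976, 0.0661]
tool_rot: [0.753, 0.659, -0.001, -0.0]
ft_force: [-1.4, -4.7, -0.2]
grip_width: 0.0003
grip_force: 2.7
```

Call:
play_rows(gripper=[1,1,1], delta_pos=[[0.1,0,0],[0.15,0,0],[0.15,0,0]], turn=[[0,0,0],[0,0,0],[0,0,0]])

```text
time: 29.02
position: [0.63, 0.099, 0.0662]
tool_rot: [0.752, 0.659, -0.001, -0.0]
ft_force: [-1.8, -5.3, 0.6]
grip_width: 0.0004
grip_force: 3.0
```

```bash
python3 -c "
from chk import *
x,y=gw(0,.047)
go(x,y,.0665,G[2]);print(loc(G,robot.get_obs()['position']))
d=shot('side','s9.png'); print(edges(d,.089,-.033,-.02,-.02,.12),edges(d,.085,.03,.042,.1,.18))
"
```

```text
pos [0.63   0.099  0.0662] d cm [-0.28  0.07 -0.03] turn [-0.001  0.001  0.001] F [-1.8 -5.3  0.6] M [-1.06  0.18  0.03] w 0.0004 3.0 t 29.02
[-0.00072128  0.04983402]
[(60, np.float64(-7.5)), (32, np.float64(-4.0))] [(134, np.float64(-8.7)), (112, np.float64(4.9))]
```

Call:
play_rows(gripper=[1,1,1], delta_pos=[[0.1,0,0],[0.15,0,0],[0.15,0,0]], turn=[[0,0,0],[0,0,0],[0,0,0]])

```text
time: 29.45
position: [0.6301, 0.1, 0.0662]
tool_rot: [0.752, 0.659, -0.001, 0.0]
ft_force: [-1.3, -7.7, 0.2]
grip_width: 0.0007
grip_force: 3.6
```

Call:
play_rows(gripper=[1,1,1], delta_pos=[[0.1,0,0],[0.1,0,0],[0.1,0,0]], turn=[[0,0,0],[0,0,0],[0,0,0]])

```text
time: 29.82
position: [0.6302, 0.1008, 0.0662]
tool_rot: [0.752, 0.659, -0.001, 0.0]
ft_force: [-1.1, -7.8, 0.5]
grip_width: 0.0004
grip_force: 3.9
```

```bash
python3 -c "
from chk import *
x,y=gw(0,.047)
go(x,y,.0665,G[2]);print(loc(G,robot.get_obs()['position']))
d=shot('side','s10.png'); print(edges(d,.089,-.033,-.02,-.02,.12),edges(d,.085,.03,.042,.1,.18))
"
```

```text
pos [0.6302 0.1008 0.0662] d cm [-0.46  0.07 -0.03] turn [-0.002  0.003  0.002] F [-1.1 -7.8  0.5] M [-1.41  0.22  0.01] w 0.0004 3.9 t 29.82
[-0.00073721  0.05162867]
[(62, np.float64(-7.7))] [(136, np.float64(-7.7)), (114, np.float64(4.4))]
```

Call:
play_rows(gripper=[1,1,1], delta_pos=[[0.05,0,0],[0.1,0,0],[0.1,0,0]], turn=[[0,0,0],[0,0,0],[0,0,0]])

```text
time: 30.25
position: [0.6303, 0.1014, 0.0662]
tool_rot: [0.752, 0.659, -0.002, 0.0]
ft_force: [-1.4, -8.8, 0.9]
grip_width: 0.0009
grip_force: 4.4
```

Call:
play_rows(gripper=[1,1,1,1,1,1,1,1,1,1], delta_pos=[[-0.1,0,0],[-0.3,0,0],[-0.8,0,0],[-1.5,0,0],[-3,0,0],[-5,0,0],[-5,0,-2],[-6,0,-6],[-8,0,-10],[-12,-3,-12]], turn=[[0,0,0],[0,0,0],[0,0,0],[0,0,0],[0,0,0],[0,0,0],[0,0,0],[0,0,0],[0,0,0],[0,0,0]])

```text
time: 31.5
position: [0.5879, -0.0138, 0.1891]
tool_rot: [0.752, 0.659, 0.002, 0.003]
ft_force: [1.0, -0.9, -0.3]
grip_width: 0.0002
grip_force: 0.0
```

Call:
play_rows(gripper=[1,1,1,1,1,1,1], delta_pos=[[-4,-2,0],[-8,-4,0],[-12,-6,0],[-16,-8,0],[-20,-10,0],[-22,-11,0],[-22,-11,0]], turn=[[0,0,0],[0,0,0],[0,0,0],[0,0,0],[0,0,0],[0,0,0],[0,0,0]])

```text
time: 32.38
position: [0.4456, -0.2173, 0.1867]
tool_rot: [0.754, 0.657, -0.0, -0.0]
ft_force: [0.6, 0.4, 0.9]
grip_width: 0.0006
grip_force: 0.0
```

```bash
python3 -c "
from chk import *
d=shot('side','s11.png'); c=shot('top','t11.png')
print(edges(d,.089,-.033,-.02,-.02,.12),edges(d,.085,.03,.042,.1,.18))
print('T',edges(c,.089,-.033,-.028,0,.12),edges(c,.085,.03,.042,.1,.18),edges(T,.085,.03,.042,.1,.18))
a=cv2.convertScaleAbs(cv2.imread('pics/s11.png'),alpha=1.5)[120:320,150:300];b=cv2.convertScaleAbs(cv2.imread('pics/t11.png'),alpha=1.5)[100:240,115:325]
a=cv2.resize(a,(405,540),interpolation=2);b=cv2.resize(b,(390,260),interpolation=2)
o=np.zeros((540,795,3),np.uint8);o[:,:405]=a;o[:260,405:]=b
o[270:535,405:]=cv2.resize(cv2.convertScaleAbs(rect(d,.042),alpha=1.5),(390,265));cv2.imwrite('pics/fin.png',o)
print(blobs(d))"
```

```text
[(62, np.float64(-7.3))] [(138, np.float64(-7.5)), (114, np.float64(4.8))]
T [(88, np.float64(10.8)), (64, np.float64(-12.0))] [(158, np.float64(10.8)), (138, np.float64(-12.5))] [(156, np.float64(9.2)), (136, np.float64(-11.0))]
[(2869, 20, 48)]
```

View pics/fin.png

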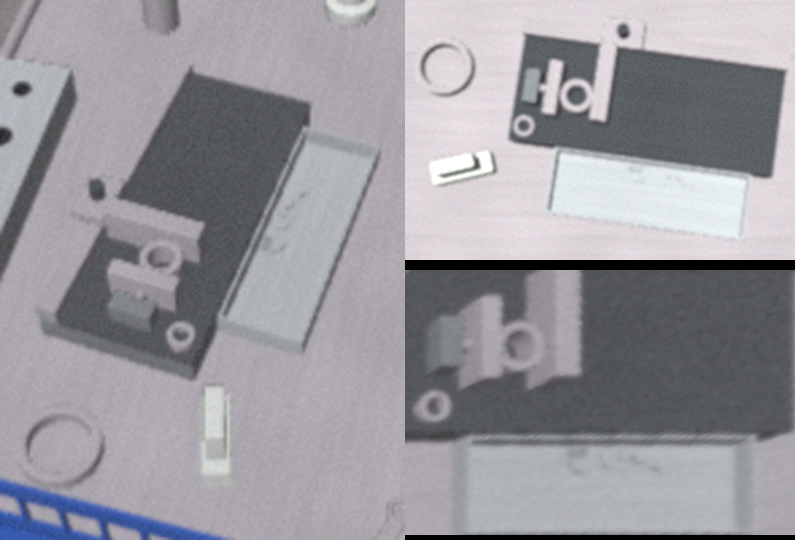

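The picture shows the plate clear and the chips lying in the trough. The block is standing upright, and the bush is pinched between the jaw (face at 88 mm) and the anvil (138 mm, about 2 mm deflected).

```bash
python3 -c "
from rig import robot
print(robot.hand_in())"
```

```text
the job is handed in; nothing more can be done
None
```

The job is handed in: all five chips are off the plate and in the trough, the block is back upright on the bench, and the bush is pinched between the jaw and the sprung anvil (anvil pushed back about 2 mm), at about 32 s of the 72 s allowed.

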